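Let the ratchet-held jaw down onto the sample tin

ROBOT

A 7-joint arm with a two-finger parallel gripper is mounted at the origin on a cart in front of the work surface, level with it; the furniture and walls round the work are solid. World frame = base frame: x ahead of the robot, y to its left, z up, the work surface at z = 0. Lengths are in m, angles in rad, forces in N, time in s.
With the tool pointing down it reaches from about 0.425 to 0.875 m from the base axis. Payload 4.7 kg.
Tool frame: the origin (TCP) lies midway between the tips of the shut fingers; the grasp point (between the pads) lies 19 mm behind it; z points along the fingers, x is the direction in which the jaws open and shut, and the axes are right-handed (so a half turn about z gives the same grasp; the last joint's range is limited). The gripper opens to 87 mm and grips with 3 to 60 N. Pads are 19 mm wide; open, the fingers measure 117 mm over their backs; the gripper's body (75 mm by 190 mm) begins 51 mm behind the grasp point.
Start: joints at [1.268, 0.321, -0.07, 1.45, 0.023, 1.371, -0.057], TCP at [0.202, -0.618, 0.223] pointing down, gripper open.
Joint ranges: [-2.86, 2.86], [-0.3, 2.09], [-1.38, 1.24], [0.06, 2.45], [-1.56, 4.7], [0.09, 2.05], [-2.69, 2.69]. Speed limits (rad/s): [2.57, 2.57, 3.14, 3.14, 3.14, 3.14, 3.14].

INTERFACE

Orientations are given as a rotation vector (axis times angle).
In Python, from bench import get_state, eyes, ticket gives the robot as it stands.
- The arm moves only by the tool carry_out, never from a script. Its argument "motion" is a list of rows, each a list of 2 entries, a list of its own where there are three numbers: the shift along the world's x, y, z in m, then the turn about the world's z in rad. A call has 1 to 20 rows; each row is the pose to reach, as a shift and turn from the pose commanded when the call began; what a row does not reach only later rows make up. A row lasts 1/10 s, in which the tool goes at most 50 mm and 8.59 degrees, less where a joint would pass 70% of its speed; a pose out of reach is approached as far as the arm can. A call with a gripper value outside its range is refused whole. "grip" is the gripper command: -1 is fully open, 1 is shut, values between are in proportion, set as the call begins (left out, the last holds). The fingers move at their own pace and stop on an object; "squeeze" is the grip in N (left out, the last holds). Time passes only in rows, so rows that repeat a pose let the fingers close. It gives the time, the measured TCP pose, the force and the opening at its end, in the units of the state.
- get_state(): the state, without advancing time (a new reading comes with each control period).
- eyes.get_image(name): name is "side" or "top" or "wrist"; returns a dict with "pixels" (400x640x3 uint8, blue, green, red), "mtx" (3x3 intrinsics, pixels), "extrinsics" (4x4, takes a point from camera to world coordinates). Camera axes: x right, y down, z forward; pixel columns grow to the right and rows downward; lengths in m; the calibration is good to about 2 mm. A picture is of the moment at which its call begins. There is no depth.
- ticket.close_job(): hands the job in, once; it reports no verdict.
The state is a dict: "time": time; "joint_positions": joint angles; "qd": joint speeds; "joint_torque": joint torques, N m; "position": TCP position; "tool_rot": TCP orientation; "ft_force": force on the tool from outside, world axes, zero at the start; "torque": the same for the moment, N m; "grip_width": opening from 0.0 (shut) to 1.0 (fully open).
Only numpy, scipy, OpenCV 4.12 (cv2) and the standard library are available. Lean on these libraries where they do the work, as an engineer would, in place of code of your own. Each camera call takes 0.05 s, during which the arm holds its last target. There are 200 camera calls.

TASK

The jaw of the sample holder is held drawn back by a ratchet wheel and its pawl. Swing the pawl well clear of the teeth by its pin and leave it there, then turn the wheel backwards by its crank until the jaw has pushed the tin home into the vee and bears on it snugly, and let go. The tin is thin aluminium, so feel for the contact and do not squeeze it hard; never force the wheel against the pawl, do not touch the tin yourself, and do not disturb the spare tin or the screwdriver.

Things in the scene. Friction and masses are not known exactly. Their poses are not given: they have to be found in the camera images.
- holder: Bench sample holder fixed to the table: aluminium base plate 160 x 330 mm, 12 mm thick, carrying wheel, pawl, jaw and cradle. Origin on the table under the wheel's axis; z up; the plate reaches from x -75 to +85 and y -115 to +215 mm. The wheel's upright axis passes through the origin; the jaw slides towards +y.
- wheel (a joint): Steel ratchet wheel, 96 mm across, 18 teeth, rim top 40 mm, hub top 56 mm above the table. Value in rad: 0 at the start, grows turned backwards (counter-clockwise from above), to 1.9 at most. A rack drives the jaw 30 mm per rad. A friction brake (0.45 N m) holds wheel and jaw wherever they are left. With the pawl in, it is blocked after about 0.03 rad.
- crank_grip (a point): Top centre of the crank's upright black grip, a 16 mm cylinder from 54 to 116 mm above the table, spinning freely on its pin, 60 mm from the wheel's axis; at wheel value 0 it stands 100 deg counter-clockwise from the holder's +x. Turning it takes about 7.5 N along its circle against the brake; every newton of the jaw on the tin adds 0.5 N.
- pawl (a joint): Flat steel pawl turning on an upright pivot at holder x +58, y -60 mm. Value in rad: 0 with its tip in the teeth (start), grows as it swings away from the wheel (counter-clockwise seen from above), stop at 0.55. The tip clears the teeth from about 0.12; swung clear means beyond 0.25. A friction pivot (1 to 2 N at the pin) leaves it where it is put; no spring.
- pawl_pin (a point): Top centre of the pawl's upright steel pin, 10 mm in diameter, free from 40 to 85 mm above the table; 51 mm from the pawl's pivot. With the pawl in it stands at holder x +10, y -78 mm; the nearest wheel rim (40 mm high) is 30 mm away.
- pawl_pivot (a point): Point on the pawl's pivot axis, 85 mm above the table.
- jaw: Flat steel jaw plate 58 mm wide, 8 mm thick, top 56 mm above the table, on a rack. Origin in the middle of the face that meets the tin, at the top of the base plate; axes as the holder's; it moves along the holder's +y.
- cradle: Fixed aluminium vee of two upright walls at 45 deg, 46 mm high, open towards the jaw, bolted to the plate somewhere along the jaw's line. Origin on the plate at the place of the tin's axis when the tin is home (against both walls); axes as the holder's.
- tin: Closed aluminium sample tin, about 65 mm in diameter, 44 mm high, standing loose between jaw and vee, a few mm short of home. Origin in the centre of its underside, z up.
- spare_tin: Like tin, standing apart behind the holder on the bench. Origin in the centre of its underside. A bystander.
- screwdriver: Screwdriver with red handle, 206 x 25 x 24 mm, lying on the bench. Origin under its middle. A bystander.
Not all that is in view belongs to the job. Leave any black or brown look-alike of the tin alone.

How it is judged:
On the way, in this order (a step that is already met when the one before it is completed fails the run):
1. the pawl is swung clear of the teeth, the wheel not yet turned (value of joint pawl above 0.25 rad and value of joint wheel below 0.1 rad), for 0.2 s.
2. the wheel is turned backwards until the jaw bears on the tin (value of joint wheel above 0.4 rad and contact force between jaw and tin above 3 N), for 0.2 s.
At the end, for the whole second after the job is handed in: Tin upright and home in the vee (within 3 mm), jaw bearing on it with more than 3 N, pawl swung clear (beyond 0.25 rad), wheel still (value of joint pawl above 0.25 rad and contact force between jaw and tin above 3 N and horizontal distance between tin and cradle below 0.003 m and angle between tin's own z axis and vertical below 0.06 rad and velocity of joint wheel between -0.02 and 0.02 rad/s); the robot touches nothing.
It fails at once if the jaw squeezes the tin with more than 22 N (contact force between jaw and tin above 22 N).
It fails at once if the wheel is forced against the pawl with more than 15 N (contact force between wheel and pawl above 15 N).
It fails at once if the robot touches the tin (contact force between any of the arm, the fingers and tin above 1 N).
It fails at once if the spare tin or the screwdriver is disturbed (distance of any of spare_tin, screwdriver from where it was at the start of the episode above 0.02 m).
It also fails if it takes over 70 s, if anything falls off the work surface, if the arm or the gripper's body presses on something with over 40 N, if the wrist force passes 120 N, or if a joint passes its speed limit or range.

## Working session

There is one attempt and no reset: what is moved stays moved. The work goes in short steps, Python scripts to look and compute and a tool call to move; the robot and the scene stay as the last step left them, time stands still between calls to the robot, and variables do not carry over. Pictures are saved under pics/ and viewed, about 8 in all and at most 12, crops included, and the job is handed in when it is done.

Besides the shell and the picture viewer there is one more tool, called after "Call:" by a JSON object that holds its "fn" and its "kwargs", one argument or row to a line. carry_out: Moves the arm, as the interface text tells. Its arguments: {"type":"object","properties":{"motion":{"type":"array","items":{"type":"array"}},"grip":{"type":"number"},"squeeze":{"type":"number"}},"required":["motion"]}

```bash
mkdir -p pics
python3 - <<'E'
from bench import get_state, eyes
import cv2,numpy as np,pickle
s=get_state();print({k:np.round(v,3) for k,v in s.items()})
for n in("top","side"):
    r=eyes.get_image(n);cv2.imwrite(f"pics/{n}0.png",r["pixels"]);pickle.dump(r,open(f"{n}0.pkl","wb"))
    print(n,r["mtx"].round(1).tolist(),np.round(r["extrinsics"],3).tolist())
E
```

```text
{'time': np.float64(0.0), 'joint_positions': array([ 1.268,  0.322, -0.07 ,  1.452,  0.023,  1.371, -0.057]), 'qd': array([ 0.   , -0.   ,  0.   ,  0.002,  0.001, -0.001,  0.001]), 'joint_torque': array([-0.0000e+00, -4.9130e+01, -4.0400e-01, -3.1253e+01, -6.4000e-02,
        4.4000e-02,  0.0000e+00]), 'position': array([ 0.202, -0.617,  0.221]), 'tool_rot': array([-2.543,  1.843,  0.003]), 'ft_force': array([ 0.073, -0.594, -0.168]), 'torque': array([0.03 , 0.017, 0.097]), 'grip_width': np.float64(0.997)}
top [[393.9, 0.0, 310.9], [0.0, 393.9, 201.0], [0.0, 0.0, 1.0]] [[-0.008, -0.984, 0.176, 0.44], [-1.0, 0.01, 0.009, 0.033], [-0.011, -0.176, -0.984, 0.949], [0.0, 0.0, 0.0, 1.0]]
side [[416.0, 0.0, 319.2], [0.0, 416.0, 197.8], [0.0, 0.0, 1.0]] [[-0.912, -0.255, 0.32, 0.29], [-0.409, 0.566, -0.716, 0.684], [0.002, -0.784, -0.621, 0.653], [0.0, 0.0, 0.0, 1.0]]
```

View pics/top0.png

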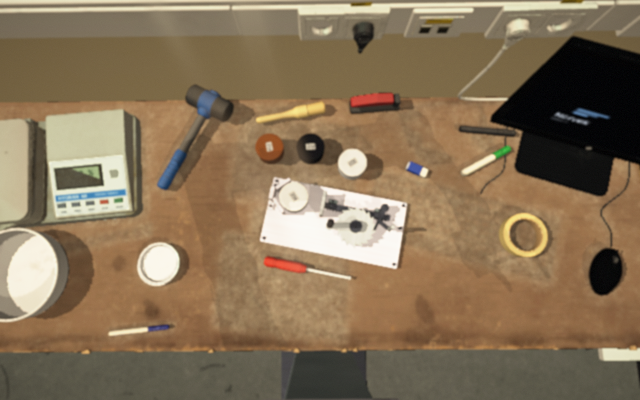

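View pics/side0.png

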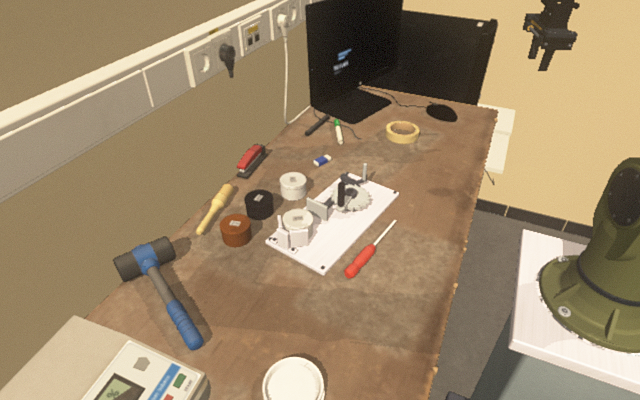

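The top view shows the plate with corners at about (275,179), (408,202), (398,267) and (262,241). The silver tin is on it at (293,196) with the wheel at (355,226). There are four tin-like objects:
- silver on the plate (293,196): this is the tin, because it stands between jaw and vee
- silver (352,163): the spare
- black (311,148): a look-alike
- brown (269,148): a look-alike

An enlarged crop should confirm this.

Run:
```python
import cv2
a=cv2.imread("pics/top0.png")[170:280,250:420];b=cv2.imread("pics/side0.png")[155:275,260:410]
cv2.imwrite("pics/c1.png",cv2.resize(a,None,fx=4.7,fy=4.7,interpolation=cv2.INTER_CUBIC))
cv2.imwrite("pics/c2.png",cv2.resize(b,None,fx=5,fy=5,interpolation=cv2.INTER_CUBIC))
```

```text
(no output)
```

View pics/c1.png

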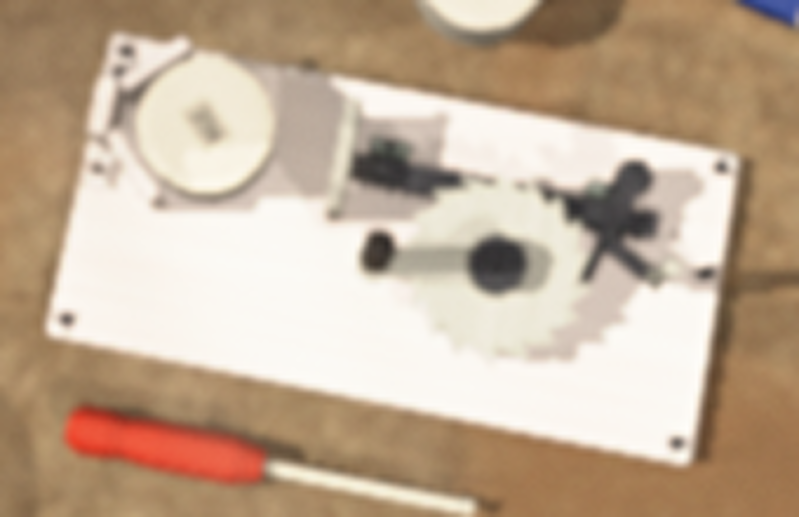

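View pics/c2.png

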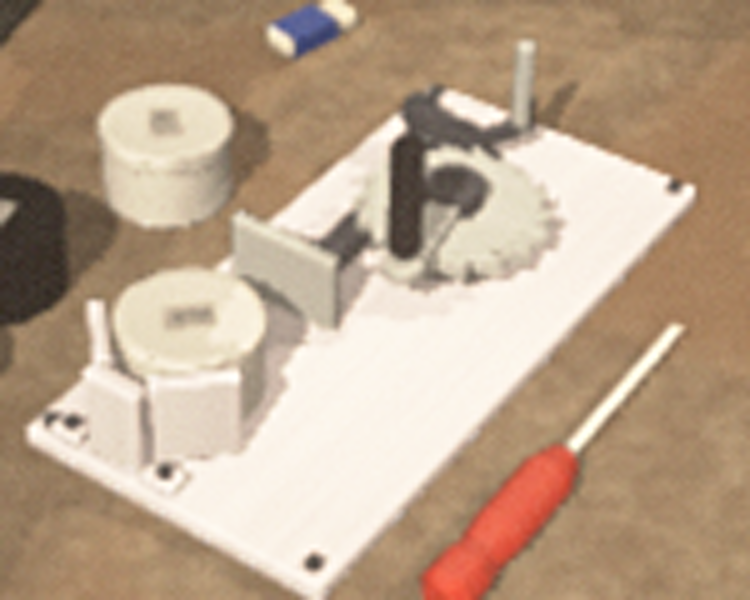

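The crops confirm it. The tin stands in the vee end of the plate (c1 205,125) and the spare stands off the plate. The crank grip top is at c1 (377,245) and c2 (408,138). The pawl pin top is at c1 (708,272) and c2 (526,45).

```bash
cat > h.py <<'E'
import numpy as np,cv2
def proj(r,P):
    T=np.linalg.inv(r["extrinsics"]);q=(T[:3,:3]@np.asarray(P,float).T).T+T[:3,3];q=q@np.array(r["mtx"]).T;return q[:,:2]/q[:,2:]
def tow(p,P):
    P=np.asarray(P,float);c,s=np.cos(p[2]),np.sin(p[2]);return np.c_[p[0]+c*P[:,0]-s*P[:,1],p[1]+s*P[:,0]+c*P[:,1],P[:,2]]
E
python3 - <<'E'
from h import *;import pickle
from scipy.optimize import least_squares
t,s=[pickle.load(open(n+"0.pkl","rb")) for n in("top","side")]
H=np.array([[85,215,12],[85,-115,12],[-75,-115,12],[-75,215,12],[-10.4,59.1,116],[10,-78,85]])/1000
ut=np.array([[113,33],[742,155],[693,463],[49,330],[377,245],[708,272]])/4.7+[250,170]
us=np.array([[28,432],[440,88],[695,188],[320,595],[408,138],[526,45]])/5+[260,155]
f=lambda p:np.r_[(proj(t,tow(p,H))-ut).ravel(),(proj(s,tow(p,H))-us).ravel()]
o=least_squares(f,[.42,-.1,-.1],loss='soft_l1');print(o.x);print(f(o.x).reshape(2,-1,2).round(1).tolist())
p=o.x
for n,q in dict(grip=[-.0104,.0591,.116],pin=[.01,-.078,.085],piv=[.058,-.06,.085]).items():print(n,tow(p,[q]).round(4))
# tin top in top view
T=t["extrinsics"];d=T[:3,:3]@np.linalg.inv(t["mtx"])@np.r_[np.array([205,123])/4.7+[250,170],1]
w=T[:3,3]+d*(.056-T[2,3])/d[2];c,sn=np.cos(p[2]),np.sin(p[2]);v=w[:2]-p[:2];print("tin",w,"holder",c*v[0]+sn*v[1],-sn*v[0]+c*v[1])
d=T[:3,:3]@np.linalg.inv(t["mtx"])@np.r_[np.array([342,155])/4.7+[250,170],1]
w=T[:3,3]+d*(.056-T[2,3])/d[2];v=w[:2]-p[:2];print("jaw",c*v[0]+sn*v[1],-sn*v[0]+c*v[1])
E
```

```text
[ 0.54064574 -0.06175653 -0.20745325]
[[[-0.1, -0.1], [-0.2, 0.0], [-0.4, 0.6], [-0.9, 1.0], [0.7, 0.0], [-7.3, -0.8]], [[-0.7, -1.5], [-1.1, -1.8], [1.1, -0.4], [0.2, -1.4], [0.4, 0.4], [0.4, -0.5]]]
grip [[ 0.5426 -0.0018  0.116 ]]
pin [[ 0.5344 -0.1401  0.085 ]]
piv [[ 0.585  -0.1324  0.085 ]]
tin [0.61119432 0.08064342 0.056     ] holder 0.0397060284760818 0.15387747532124085
jaw 0.037256705445483734 0.08483798106016895
```

Call:
{"fn": "carry_out", "kwargs": {
  "motion": [
    [[0.08, 0.13, 0.0], 0],
    [[0.16, 0.25, 0.0], 0],
    [[0.24, 0.38, 0.0], 0],
    [[0.328, 0.507, 0.0], 0],
    [[0.328, 0.507, 0.0], 0],
    [[0.328, 0.507, 0.0], 0],
    [[0.328, 0.507, 0.0], 0],
    [[0.328, 0.507, 0.0], 0],
    [[0.328, 0.507, 0.0], 0],
    [[0.328, 0.507, 0.0], 0],
    [[0.328, 0.507, 0.0], 0],
    [[0.328, 0.507, 0.0], 0],
    [[0.328, 0.507, 0.0], 0],
    [[0.328, 0.507, 0.0], 0],
    [[0.328, 0.507, 0.0], 0],
    [[0.328, 0.507, -0.05], 0],
    [[0.328, 0.507, -0.08], 0],
    [[0.328, 0.507, -0.08], 0],
    [[0.328, 0.507, -0.08], 0]
  ],
  "grip": 1,
  "squeeze": 15
}}

```text
time: 2.0
position: [0.53, -0.1123, 0.143]
tool_rot: [2.541, -1.846, -0.0]
ft_force: [0.2, -0.6, -0.2]
grip_width: 0.002
```

Run:
```python
from bench import get_state, eyes
import cv2,numpy as np
s=get_state();print({k:np.round(s[k],3) for k in("time","position","tool_rot","ft_force","grip_width")})
a=eyes.get_image("side")["pixels"][135:255,290:440];b=eyes.get_image("wrist")["pixels"]
a=cv2.resize(a,(500,400),interpolation=cv2.INTER_CUBIC);cv2.imwrite("pics/d1.png",np.hstack([a,cv2.resize(b,(300,188)) if 0 else cv2.copyMakeBorder(cv2.resize(b,(300,188)),0,212,0,0,0)]))
```

```text
{'time': np.float64(2.0), 'position': array([ 0.53 , -0.112,  0.143]), 'tool_rot': array([ 2.541, -1.846, -0.   ]), 'ft_force': array([ 0.196, -0.637, -0.215]), 'grip_width': np.float64(0.002)}
```

View pics/d1.png

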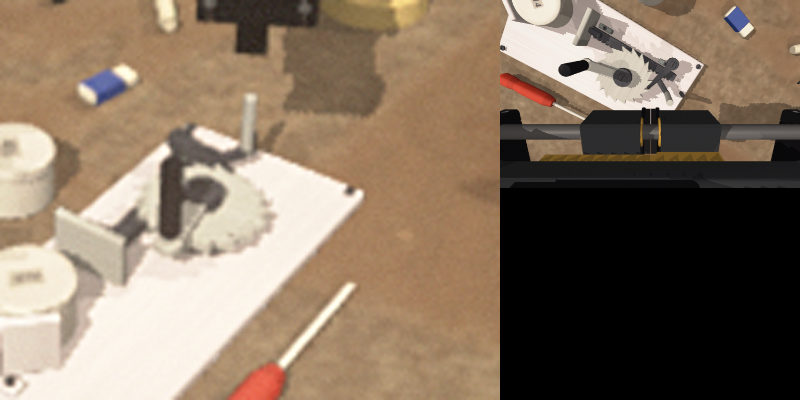

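Run:
```python
from h import *;import pickle
s=pickle.load(open("side0.pkl","rb"))
print(proj(s,[[.53,-.112,.143],[.5344,-.1401,.085],[.5426,-.0018,.116],[.53,-.11,.06]]))
```

```text
[[365.13262761 149.22722537]
 [365.55202774 163.55200762]
 [342.04957438 183.04388734]
 [362.46663007 178.80598836]]
```

The gripper projects exactly where it should, behind and above the pawl (pin top at d1 250,95), so the calibration agrees. Next I go down on the wheel side of the pin.

Call:
{"fn": "carry_out", "kwargs": {
  "motion": [
    [[0, 0.002, -0.04], 0],
    [[0, 0.002, -0.083], 0],
    [[0, 0.002, -0.083], 0],
    [[0, 0.002, -0.083], 0],
    [[0.001, -0.004, -0.083], 0],
    [[0.002, -0.008, -0.083], 0],
    [[0.002, -0.008, -0.083], 0]
  ]
}}

```text
time: 2.8
position: [0.5338, -0.1203, 0.0614]
tool_rot: [-2.542, 1.845, -0.005]
ft_force: [0.8, 0.4, 0.6]
grip_width: 0.005
```

Call:
{"fn": "carry_out", "kwargs": {
  "motion": [
    [[0.001, -0.003, 0], 0],
    [[0.001, -0.006, 0], 0],
    [[0.002, -0.009, 0], 0],
    [[0.003, -0.012, 0], 0],
    [[0.004, -0.015, 0], 0],
    [[0.005, -0.018, 0], 0],
    [[0.005, -0.018, 0], 0]
  ]
}}

```text
time: 3.5
position: [0.5374, -0.1373, 0.0593]
tool_rot: [2.543, -1.844, -0.0]
ft_force: [-0.7, -0.3, 0.7]
grip_width: 0.007
```

Run:
```python
from bench import get_state, eyes
import cv2,numpy as np
print(get_state()["position"])
a=eyes.get_image("side")["pixels"][135:255,290:440];b=eyes.get_image("wrist")["pixels"]
a=cv2.resize(a,(400,320),interpolation=cv2.INTER_CUBIC);b=cv2.resize(b[:320,120:520],(400,320))
cv2.imwrite("pics/d2.png",np.hstack([a,b]))
```

```text
[ 0.53740555 -0.13729834  0.05934903]
```

View pics/d2.png

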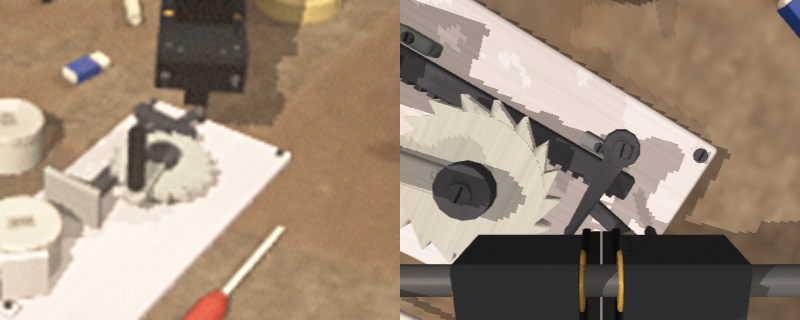

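The fingers (d2 600,250) now cover the pin and the pawl has only partly turned. They are thinner than I assumed, so I push further.

Call:
{"fn": "carry_out", "kwargs": {
  "motion": [
    [[0.001, -0.003, 0], 0],
    [[0.002, -0.006, 0], 0],
    [[0.003, -0.008, 0], 0],
    [[0.004, -0.01, 0], 0],
    [[0.004, -0.01, 0], 0]
  ]
}}

```text
time: 4.1
position: [0.5418, -0.1469, 0.0596]
tool_rot: [-2.544, 1.843, -0.001]
ft_force: [0.6, 1.1, -0.5]
grip_width: 0.008
```

Call:
{"fn": "carry_out", "kwargs": {
  "motion": [
    [[-0.002, 0.006, 0], 0],
    [[-0.004, 0.012, 0], 0],
    [[-0.004, 0.012, 0.05], 0],
    [[-0.004, 0.012, 0.1], 0],
    [[-0.004, 0.04, 0.1], 0],
    [[-0.004, 0.08, 0.1], 0],
    [[-0.004, 0.08, 0.1], 0],
    [[-0.004, 0.08, 0.1], 0]
  ]
}}

```text
time: 4.9
position: [0.5373, -0.0653, 0.1599]
tool_rot: [2.546, -1.839, 0.001]
ft_force: [-0.3, -0.9, 0.2]
grip_width: 0.004
```

Run:
```python
from bench import get_state, eyes
import cv2,numpy as np
print(get_state()["position"])
a=eyes.get_image("side")["pixels"][135:255,290:440];b=eyes.get_image("wrist")["pixels"];c=eyes.get_image("top")["pixels"][190:270,320:420]
a=cv2.resize(a,(400,320),interpolation=cv2.INTER_CUBIC);c=cv2.resize(c,(400,320),interpolation=cv2.INTER_CUBIC);b=cv2.resize(b,(400,250))
cv2.imwrite("pics/d3.png",np.vstack([np.hstack([a,c]),np.hstack([b,b*0])]))
```

```text
[ 0.53732596 -0.06531479  0.15985642]
```

View pics/d3.png

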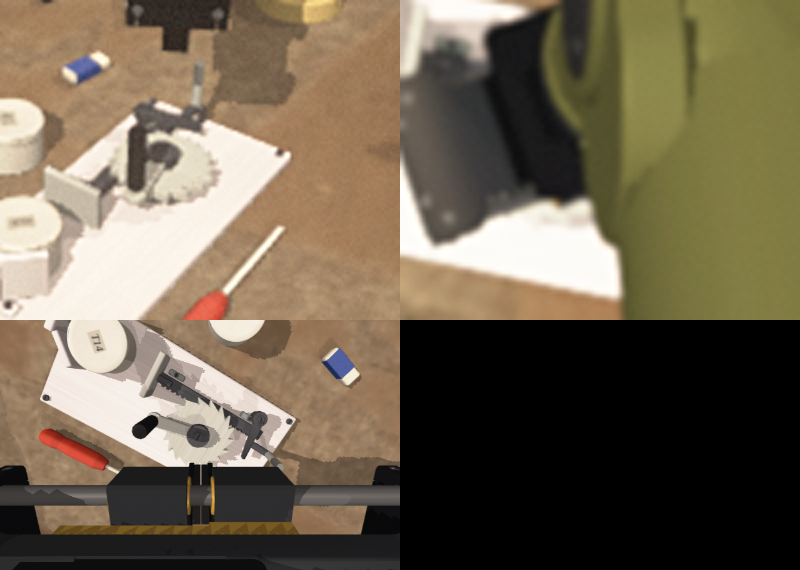

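```bash
cat > m.py <<'E'
from h import *;import pickle
from bench import eyes
p=[.54065,-.06176,-.20745];s=pickle.load(open("side0.pkl","rb"))
for th in(0,.1,.2,.3,.4,.5):
    a=np.arctan2(-18,-48)+th;q=tow(p,[[.058+.0513*np.cos(a),-.06+.0513*np.sin(a),.085]]);print(th,q.round(4),proj(s,q).round(1))
E
python3 m.py; python3 -c "
import cv2
a=cv2.imread('pics/d3.png')[30:150,140:260];b=cv2.imread('pics/d1.png')[60:210,160:310]
import numpy as np
cv2.imwrite('pics/d4.png',np.hstack([cv2.resize(a,(400,400)),cv2.resize(b,(400,400))]))"
```

```text
0 [[ 0.5343 -0.1402  0.085 ]] [[365.6 163.5]]
0.1 [[ 0.5354 -0.1452  0.085 ]] [[365.9 162.4]]
0.2 [[ 0.5369 -0.1501  0.085 ]] [[365.9 161.3]]
0.3 [[ 0.5389 -0.1548  0.085 ]] [[365.8 160.1]]
0.4 [[ 0.5413 -0.1593  0.085 ]] [[365.4 159. ]]
0.5 [[ 0.5443 -0.1635  0.085 ]] [[364.9 157.9]]
```

View pics/d4.png

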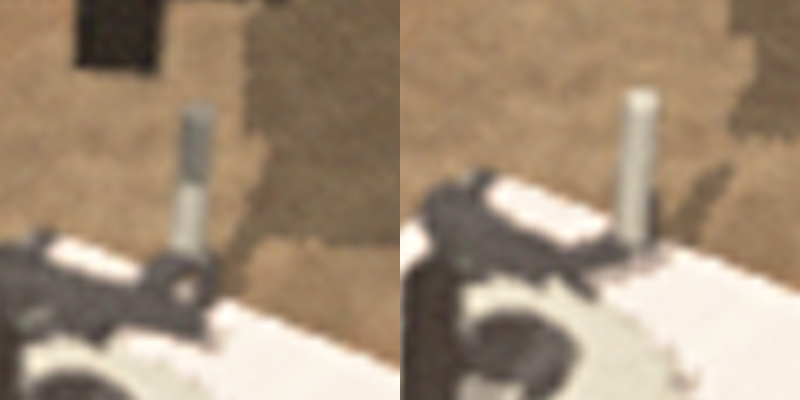

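The pin top moved from row 163.7 to 158.4 in the side view. That gives a pawl value of about 0.45 rad, well beyond 0.25, and the wheel has not moved. Next is the crank.

```bash
python3 -c "
from bench import get_state
s=get_state();print(s['joint_positions'].round(3),s['tool_rot'])"
```

```text
[ 0.607  0.174 -0.583  1.788  0.103  1.21  -1.261] [ 2.54192531e+00 -1.84474626e+00  1.61416915e-04]
```

Call:
{"fn": "carry_out", "kwargs": {
  "motion": [
    [[0, 0.02, 0.03], -0.14],
    [[0.002, 0.04, 0.03], -0.28],
    [[0.004, 0.063, 0.03], -0.42],
    [[0.005, 0.063, 0.03], -0.56],
    [[0.005, 0.063, 0.03], -0.7],
    [[0.005, 0.063, 0.03], -0.84]
  ],
  "grip": -0.1
}}

```text
time: 5.65
position: [0.5425, -0.0048, 0.1893]
tool_rot: [1.561, -2.726, -0.0]
ft_force: [0.2, -1.0, 0.7]
grip_width: 0.468
```

```bash
python3 -c "
from bench import get_state
s=get_state();print(s['joint_positions'].round(3),s['tool_rot'],s['position'],s['grip_width'])"
```

```text
[ 0.475  0.15  -0.562  1.748  0.084  1.268 -2.208] [ 1.56095992e+00 -2.72567910e+00 -8.55354669e-05] [ 0.54250635 -0.00480365  0.18929335] 0.4683012408518834
```

Joint 7 runs out that way, so I take the equivalent orientation half a turn round.

Call:
{"fn": "carry_out", "kwargs": {
  "motion": [
    [[0, 0, 0], 0.14],
    [[0, 0.001, 0], 0.28],
    [[0, 0.001, 0], 0.42],
    [[0, 0.001, 0], 0.56],
    [[0, 0.001, 0], 0.7],
    [[0, 0.001, 0], 0.84],
    [[0, 0.001, 0], 0.98],
    [[0, 0.001, 0], 1.12],
    [[0, 0.001, 0], 1.26],
    [[0, 0.001, 0], 1.4],
    [[0, 0.001, 0], 1.54],
    [[0, 0.001, 0], 1.68],
    [[0, 0.001, 0], 1.82],
    [[0, 0.001, 0], 1.96],
    [[0, 0.001, 0], 2.06],
    [[0, 0.001, 0], 2.06],
    [[0, 0.001, 0], 2.06]
  ]
}}

```text
time: 7.35
position: [0.5425, -0.0036, 0.1894]
tool_rot: [3.141, -0.06, -0.0]
ft_force: [0.2, -0.5, 0.5]
grip_width: 0.547
```

Run:
```python
from bench import get_state, eyes
import cv2,numpy as np
s=get_state();print(s['joint_positions'].round(3),s['tool_rot'],s['position'],s['grip_width'])
a=eyes.get_image("side")["pixels"][120:270,270:420];b=eyes.get_image("wrist")["pixels"]
cv2.imwrite("pics/d5.png",np.hstack([cv2.resize(a,(350,350)),cv2.resize(b,(450,350))]))
```

```text
[ 0.633  0.173 -0.742  1.744  0.122  1.272 -0.176] [ 3.14097691e+00 -5.96313550e-02 -4.61188433e-04] [ 0.54245657 -0.00360891  0.18936629] 0.5467752815363124
```

View pics/d5.png

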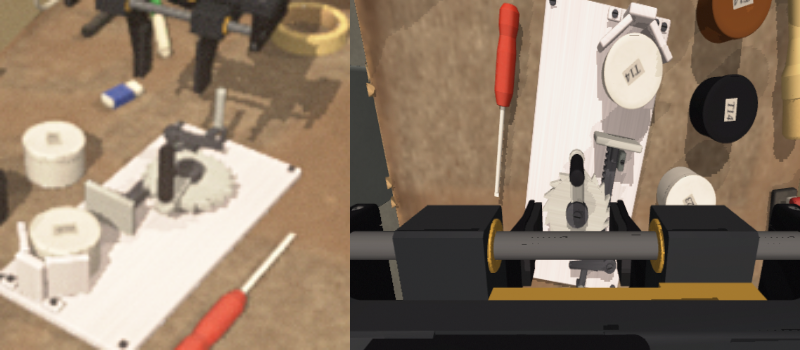

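The fingers straddle the black grip (d5 right, 577,165) centrally and the pawl is still clear. I lower and close.

Call:
{"fn": "carry_out", "kwargs": {
  "motion": [
    [[0, 0.002, -0.04], 0],
    [[0, 0.002, -0.08], 0],
    [[0, 0.002, -0.111], 0],
    [[0, 0.002, -0.111], 0],
    [[0, 0.002, -0.111], 0]
  ]
}}

```text
time: 7.95
position: [0.5426, -0.0005, 0.079]
tool_rot: [-3.141, 0.054, 0.0]
ft_force: [0.4, -0.1, -0.1]
grip_width: 0.547
```

Call:
{"fn": "carry_out", "kwargs": {
  "motion": [
    [[0, 0, 0], 0],
    [[0, 0, 0], 0],
    [[0, 0, 0], 0],
    [[0, 0, 0], 0],
    [[0, 0, 0], 0],
    [[0, 0, 0], 0],
    [[0, 0, 0], 0],
    [[0, 0, 0], 0],
    [[0, 0, 0], 0],
    [[0, 0, 0], 0]
  ],
  "grip": 1,
  "squeeze": 20
}}

```text
time: 8.95
position: [0.5436, -0.0007, 0.0791]
tool_rot: [3.141, -0.053, 0.004]
ft_force: [5.7, 0.4, 1.4]
grip_width: 0.175
```

```bash
python3 -c "
from math import *
a=1.538
for i in range(0,33):
  f=i*.05;print(round(f,2),round(.06*(cos(a+f)-cos(a)),4),round(.06*(sin(a+f)-sin(a)),4),end=' | ')"
```

```text
0.0 0.0 0.0 | 0.05 -0.003 0.0 | 0.1 -0.006 -0.0001 | 0.15 -0.009 -0.0004 | 0.2 -0.012 -0.0008 | 0.25 -0.0149 -0.0014 | 0.3 -0.0178 -0.0021 | 0.35 -0.0207 -0.003 | 0.4 -0.0235 -0.004 | 0.45 -0.0263 -0.0051 | 0.5 -0.029 -0.0064 | 0.55 -0.0316 -0.0078 | 0.6 -0.0342 -0.0094 | 0.65 -0.0367 -0.011 | 0.7 -0.0391 -0.0128 | 0.75 -0.0414 -0.0147 | 0.8 -0.0436 -0.0168 | 0.85 -0.0457 -0.0189 | 0.9 -0.0477 -0.0212 | 0.95 -0.0496 -0.0235 | 1.0 -0.0514 -0.0259 | 1.05 -0.053 -0.0284 | 1.1 -0.0545 -0.031 | 1.15 -0.0559 -0.0337 | 1.2 -0.0571 -0.0364 | 1.25 -0.0583 -0.0392 | 1.3 -0.0592 -0.042 | 1.35 -0.06 -0.0449 | 1.4 -0.0607 -0.0478 | 1.45 -0.0613 -0.0508 | 1.5 -0.0616 -0.0538 | 1.55 -0.0619 -0.0568 | 1.6 -0.062 -0.0598 |
```

Call:
{"fn": "carry_out", "kwargs": {
  "motion": [
    [[-0.003, 0, 0], 0.05],
    [[-0.006, -0.0001, 0], 0.1],
    [[-0.009, -0.0004, 0], 0.15],
    [[-0.012, -0.0008, 0], 0.2],
    [[-0.0149, -0.0014, 0], 0.25],
    [[-0.0178, -0.0021, 0], 0.3],
    [[-0.0178, -0.0021, 0], 0.3],
    [[-0.0178, -0.0021, 0], 0.3]
  ]
}}

```text
time: 9.75
position: [0.5262, -0.0027, 0.0791]
tool_rot: [3.114, 0.417, 0.005]
ft_force: [6.1, 0.1, -0.2]
grip_width: 0.177
```

Call:
{"fn": "carry_out", "kwargs": {
  "motion": [
    [[-0.0029, -0.0009, 0], 0.05],
    [[-0.0057, -0.0019, 0], 0.1],
    [[-0.0085, -0.003, 0], 0.15],
    [[-0.0112, -0.0043, 0], 0.2],
    [[-0.0138, -0.0057, 0], 0.25],
    [[-0.0164, -0.0073, 0], 0.3],
    [[-0.0189, -0.0089, 0], 0.35],
    [[-0.0213, -0.0107, 0], 0.4],
    [[-0.0236, -0.0126, 0], 0.45],
    [[-0.0258, -0.0147, 0], 0.5],
    [[-0.0258, -0.0147, 0], 0.5],
    [[-0.0258, -0.0147, 0], 0.5]
  ]
}}

```text
time: 10.95
position: [0.5006, -0.0165, 0.0791]
tool_rot: [2.914, 1.175, 0.007]
ft_force: [7.4, 0.8, -0.6]
grip_width: 0.177
```

Call:
{"fn": "carry_out", "kwargs": {
  "motion": [
    [[-0.0007, -0.0014, 0], 0.025],
    [[-0.0014, -0.0028, 0], 0.05],
    [[-0.0024, -0.0039, 0], 0.075],
    [[-0.0034, -0.0051, 0], 0.1],
    [[-0.0044, -0.0062, 0], 0.125],
    [[-0.0053, -0.0074, 0], 0.15],
    [[-0.0062, -0.0086, 0], 0.175],
    [[-0.0071, -0.0098, 0], 0.2],
    [[-0.0071, -0.0098, 0], 0.2],
    [[-0.0071, -0.0098, 0], 0.2]
  ]
}}

```text
time: 11.95
position: [0.4932, -0.0248, 0.0791]
tool_rot: [-2.78, -1.46, -0.007]
ft_force: [5.6, 4.7, -0.0]
grip_width: 0.176
```

Call:
{"fn": "carry_out", "kwargs": {
  "motion": [
    [[-0.0008, -0.0013, 0], 0.025],
    [[-0.0016, -0.0025, 0], 0.05],
    [[-0.0016, -0.0025, 0], 0.05],
    [[-0.0016, -0.0025, 0], 0.05]
  ]
}}

```text
time: 12.35
position: [0.4915, -0.0271, 0.0791]
tool_rot: [-2.742, -1.53, -0.007]
ft_force: [5.1, 4.4, 0.5]
grip_width: 0.171
```

Run:
```python
from bench import get_state, eyes
import cv2,numpy as np
s=get_state();print(s['position'],s['ft_force'])
a=eyes.get_image("side")["pixels"][180:260,270:360];b=eyes.get_image("wrist")["pixels"]
cv2.imwrite("pics/d6.png",np.hstack([cv2.resize(a,(400,356),interpolation=cv2.INTER_CUBIC),cv2.resize(b,(400,356))]))
```

```text
[ 0.491466   -0.02705647  0.07908626] [5.12376881 4.3511771  0.49087104]
```

View pics/d6.png

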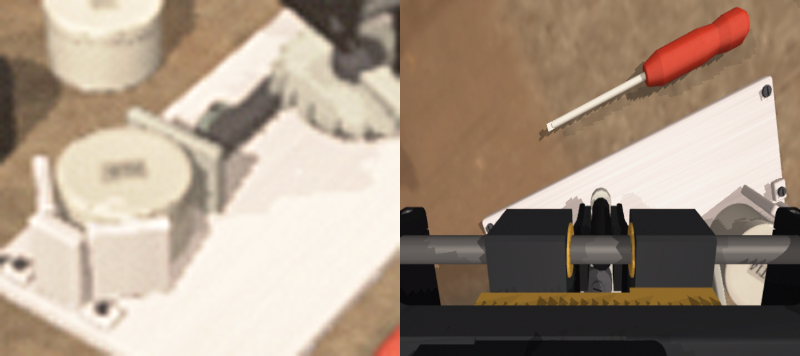

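The jaw (d6 205,165) is about to meet the tin (125,175), and the drag is still at its baseline of about 6.4 N. I continue in fine steps.

Call:
{"fn": "carry_out", "kwargs": {
  "motion": [
    [[-0.0005, -0.0008, 0], 0.015],
    [[-0.0009, -0.0016, 0], 0.03],
    [[-0.0009, -0.0016, 0], 0.03],
    [[-0.0009, -0.0016, 0], 0.03]
  ]
}}

```text
time: 12.85
position: [0.4906, -0.0285, 0.0791]
tool_rot: [-2.719, -1.571, -0.007]
ft_force: [5.9, 5.3, 0.3]
grip_width: 0.18
```

Call:
{"fn": "carry_out", "kwargs": {
  "motion": [
    [[-0.0004, -0.0008, 0], 0.015],
    [[-0.0008, -0.0016, 0], 0.03],
    [[-0.0008, -0.0016, 0], 0.03],
    [[-0.0008, -0.0016, 0], 0.03]
  ]
}}

```text
time: 13.25
position: [0.4896, -0.0299, 0.0791]
tool_rot: [-2.695, -1.611, -0.007]
ft_force: [5.6, 6.0, 0.9]
grip_width: 0.175
```

Call:
{"fn": "carry_out", "kwargs": {
  "motion": [
    [[-0.0005, -0.0011, 0], 0.02],
    [[-0.0005, -0.0011, 0], 0.02],
    [[-0.0005, -0.0011, 0], 0.02]
  ]
}}

```text
time: 13.55
position: [0.489, -0.0309, 0.0791]
tool_rot: [-2.678, -1.638, -0.006]
ft_force: [4.3, 5.6, 2.2]
grip_width: 0.175
```

Call:
{"fn": "carry_out", "kwargs": {
  "motion": [
    [[-0.0005, -0.0011, 0], 0.02],
    [[-0.0005, -0.0011, 0], 0.02],
    [[-0.0005, -0.0011, 0], 0.02]
  ]
}}

```text
time: 13.85
position: [0.4885, -0.0319, 0.0791]
tool_rot: [-2.662, -1.665, -0.006]
ft_force: [4.6, 6.6, 1.6]
grip_width: 0.175
```

Call:
{"fn": "carry_out", "kwargs": {
  "motion": [
    [[-0.0005, -0.0011, 0], 0.02],
    [[-0.0005, -0.0011, 0], 0.02],
    [[-0.0005, -0.0011, 0], 0.02]
  ]
}}

```text
time: 14.15
position: [0.488, -0.0329, 0.0791]
tool_rot: [-2.645, -1.691, -0.006]
ft_force: [4.9, 6.0, 0.7]
grip_width: 0.173
```

Call:
{"fn": "carry_out", "kwargs": {
  "motion": [
    [[-0.0005, -0.0011, 0], 0.02],
    [[-0.0005, -0.0011, 0], 0.02],
    [[-0.0005, -0.0011, 0], 0.02]
  ]
}}

```text
time: 14.45
position: [0.4874, -0.0339, 0.0791]
tool_rot: [-2.628, -1.718, -0.006]
ft_force: [5.3, 5.5, 2.1]
grip_width: 0.176
```

Call:
{"fn": "carry_out", "kwargs": {
  "motion": [
    [[-0.0004, -0.0011, 0], 0.02],
    [[-0.0004, -0.0011, 0], 0.02],
    [[-0.0004, -0.0011, 0], 0.02]
  ]
}}

```text
time: 14.75
position: [0.4869, -0.0349, 0.0791]
tool_rot: [-2.61, -1.744, -0.006]
ft_force: [4.5, 6.2, 1.8]
grip_width: 0.176
```

Call:
{"fn": "carry_out", "kwargs": {
  "motion": [
    [[-0.0004, -0.0011, 0], 0.02],
    [[-0.0004, -0.0011, 0], 0.02],
    [[-0.0004, -0.0011, 0], 0.02]
  ]
}}

```text
time: 15.05
position: [0.4864, -0.0359, 0.0791]
tool_rot: [-2.592, -1.77, -0.006]
ft_force: [3.3, 6.7, 2.6]
grip_width: 0.179
```

Call:
{"fn": "carry_out", "kwargs": {
  "motion": [
    [[-0.0004, -0.0011, 0], 0.02],
    [[-0.0004, -0.0011, 0], 0.02],
    [[-0.0004, -0.0011, 0], 0.02]
  ]
}}

```text
time: 15.35
position: [0.486, -0.037, 0.0791]
tool_rot: [-2.574, -1.796, -0.006]
ft_force: [3.4, 6.6, 2.8]
grip_width: 0.171
```

Call:
{"fn": "carry_out", "kwargs": {
  "motion": [
    [[-0.0004, -0.0011, 0], 0.02],
    [[-0.0004, -0.0011, 0], 0.02],
    [[-0.0004, -0.0011, 0], 0.02]
  ]
}}

```text
time: 15.65
position: [0.4855, -0.038, 0.0791]
tool_rot: [-2.556, -1.821, -0.006]
ft_force: [3.3, 7.2, 3.5]
grip_width: 0.178
```

Call:
{"fn": "carry_out", "kwargs": {
  "motion": [
    [[-0.0004, -0.0011, 0], 0.02],
    [[-0.0004, -0.0011, 0], 0.02],
    [[-0.0004, -0.0011, 0], 0.02]
  ]
}}

```text
time: 15.95
position: [0.4851, -0.0391, 0.0791]
tool_rot: [-2.538, -1.847, -0.006]
ft_force: [3.1, 7.2, 3.9]
grip_width: 0.178
```

Call:
{"fn": "carry_out", "kwargs": {
  "motion": [
    [[-0.0003, -0.0011, 0], 0.02],
    [[-0.0003, -0.0011, 0], 0.02],
    [[-0.0003, -0.0011, 0], 0.02]
  ]
}}

```text
time: 16.25
position: [0.4847, -0.0399, 0.079]
tool_rot: [-2.519, -1.872, -0.006]
ft_force: [3.5, 6.7, 3.5]
grip_width: 0.177
```

Call:
{"fn": "carry_out", "kwargs": {
  "motion": [
    [[-0.0003, -0.0011, 0], 0.02],
    [[-0.0003, -0.0011, 0], 0.02],
    [[-0.0003, -0.0011, 0], 0.02]
  ]
}}

```text
time: 16.55
position: [0.4846, -0.0403, 0.0791]
tool_rot: [-2.499, -1.897, -0.007]
ft_force: [4.2, 8.2, 4.3]
grip_width: 0.179
```

Run:
```python
from bench import get_state, eyes
import cv2,numpy as np
s=get_state();print(s['position'],s['ft_force'],s['torque'])
a=eyes.get_image("side")["pixels"];cv2.imwrite("pics/e_side.png",a);a=a[170:250,270:370]
b=eyes.get_image("top")["pixels"];cv2.imwrite("pics/e_top.png",b)
cv2.imwrite("pics/d7.png",np.hstack([cv2.resize(a,(400,320),interpolation=cv2.INTER_CUBIC),cv2.resize(b[170:250,250:350],(400,320),interpolation=cv2.INTER_CUBIC)]))
```

```text
[ 0.48460169 -0.0403448   0.0790626 ] [4.20138437 8.16044294 4.31700277] [ 1.91413277 -0.95655734  0.04008754]
```

View pics/d7.png

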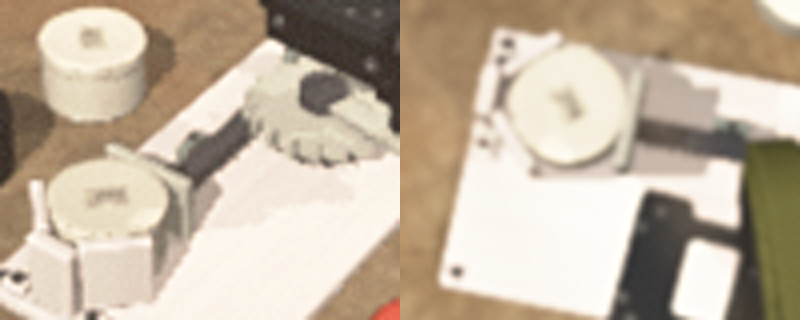

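The jaw now touches the tin and the tin sits against the vee. The crank advanced only 0.4 mm on the last step and its drag rose to 9.0 N, so contact is building. I add load in small steps.

Call:
{"fn": "carry_out", "kwargs": {
  "motion": [
    [[-0.0002, -0.0009, 0], 0.015],
    [[-0.0002, -0.0009, 0], 0.015],
    [[-0.0002, -0.0009, 0], 0.015]
  ]
}}

```text
time: 16.95
position: [0.4845, -0.0406, 0.0791]
tool_rot: [-2.484, -1.916, -0.008]
ft_force: [4.1, 9.1, 3.2]
grip_width: 0.178
```

Call:
{"fn": "carry_out", "kwargs": {
  "motion": [
    [[-0.0002, -0.0009, 0], 0.015],
    [[-0.0002, -0.0009, 0], 0.015],
    [[-0.0002, -0.0009, 0], 0.015]
  ]
}}

```text
time: 17.25
position: [0.4844, -0.0408, 0.0791]
tool_rot: [-2.469, -1.935, -0.009]
ft_force: [5.0, 10.5, 1.9]
grip_width: 0.18
```

Call:
{"fn": "carry_out", "kwargs": {
  "motion": [
    [[0, 0, 0], 0],
    [[0, 0, 0], 0]
  ]
}}

```text
time: 17.45
position: [0.4844, -0.0408, 0.0791]
tool_rot: [-2.469, -1.935, -0.01]
ft_force: [4.3, 11.6, 1.9]
grip_width: 0.173
```

The crank load is about 12.3 N against a free-running 7.5 N, so the jaw bears on the tin with about 9 N. I release now, then rise and back away.

Call:
{"fn": "carry_out", "kwargs": {
  "motion": [
    [[0, 0, 0], 0],
    [[0, 0, 0], 0],
    [[0, 0, 0], 0],
    [[0, 0, 0], 0],
    [[0, 0, 0], 0],
    [[0, 0, 0], 0],
    [[0, 0, 0], 0]
  ],
  "grip": 0
}}

```text
time: 18.15
position: [0.4832, -0.0471, 0.0785]
tool_rot: [-2.476, -1.933, 0.001]
ft_force: [1.4, -0.4, 0.3]
grip_width: 0.499
```

Call:
{"fn": "carry_out", "kwargs": {
  "motion": [
    [[0, 0, 0.02], 0],
    [[0, 0, 0.05], 0],
    [[0, 0, 0.09], 0],
    [[0, 0, 0.13], 0],
    [[0, -0.04, 0.17], 0],
    [[0, -0.08, 0.17], 0],
    [[0, -0.12, 0.17], 0],
    [[0, -0.16, 0.17], 0],
    [[0, -0.2, 0.17], 0],
    [[0, -0.24, 0.17], 0],
    [[0, -0.28, 0.17], 0],
    [[0, -0.28, 0.17], 0],
    [[0, -0.28, 0.17], 0]
  ]
}}

```text
time: 19.45
position: [0.483, -0.3277, 0.2479]
tool_rot: [-2.477, -1.93, -0.001]
ft_force: [0.7, 0.7, 0.0]
grip_width: 0.501
```

Run:
```python
from bench import get_state, eyes
import cv2,numpy as np
s=get_state();print(s['position'],s['ft_force'],s['grip_width'],s['time'])
a=eyes.get_image("side")["pixels"][145:265,260:410]
b=eyes.get_image("top")["pixels"][170:280,250:420]
cv2.imwrite("pics/d8.png",np.hstack([cv2.resize(a,(380,304),interpolation=cv2.INTER_CUBIC),cv2.resize(b,(420,304),interpolation=cv2.INTER_CUBIC)]))
```

```text
[ 0.48295296 -0.3276818   0.24788351] [0.69808863 0.72532178 0.01163328] 0.5014926344488043 19.45
```

View pics/d8.png

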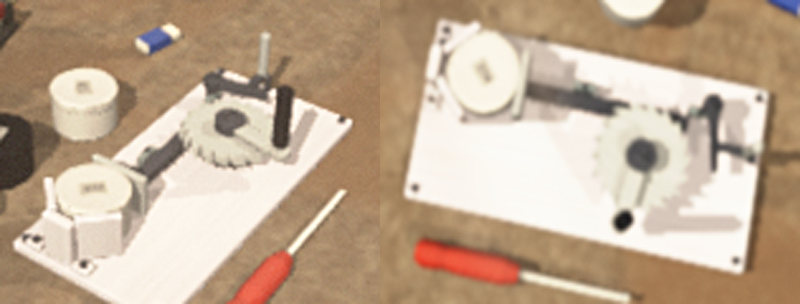

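The final view shows the tin against both vee walls, with the jaw touching it on the other side. The pawl is swung away, the crank has stayed put, and the screwdriver and spare tin have not moved. The arm is clear.

```bash
python3 -c "
from bench import ticket
print(ticket.close_job())"
```

```text
the job is handed in; nothing more can be done
None
```

I swung the pawl clear and turned the wheel back by its crank until the jaw pushed the tin into the vee. I then let go, withdrew the arm and handed the job in at about 19.5 s; no verdict was reported.

- **Pawl:** I pushed its pin with the shut fingers to about 0.45 rad, judged from the side camera, before turning the wheel. It is still swung away in the last picture.
- **Wheel:** I gripped the crank and turned it about 1.24 rad, judged from the tool position. The crank stopped advancing and its drag rose from about 7.5 N to about 12 N. That puts roughly 9 N on the tin, between the 3 N needed and the 22 N limit.
- **Final picture:** The tin looks upright and against both vee walls with the jaw on it, after moving about 3 mm. The spare tin and screwdriver look undisturbed, and the arm touches nothing.
- **Less certain:**
  - The jaw force is worked out from the crank drag, with about 1 N of noise on the reading, and I could not check it after letting go.
  - The camera is too coarse to confirm the 3 mm home tolerance, so that rests on the crank coming to a stop.
- **Went wrong on the way:** My first turn of the gripper was heading towards the last joint's range limit, so I used the equivalent grasp half a turn round.

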